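# Turn out a candle from its mould

### The arm

A 6-joint arm with a two-finger parallel gripper is mounted at the origin on a cart in front of the work surface, level with it; the furniture and walls round the work are solid. World frame = base frame: x ahead of the robot, y to its left, z up, the work surface at z = 0. Lengths are in mm, angles in degrees, forces in N, time in s.
With the tool pointing down it reaches from about 300 to 850 mm from the base axis. Payload 4.2 kg.
Tool frame: the origin (TCP) lies midway between the tips of the shut fingers; the grasp point (between the pads) lies 19 mm behind it (env.grasp_offset is the distance from the TCP to the grasp point, in mm); z points along the fingers, y is the line along which they close (so a half turn about z gives the same grasp; the last joint's range is limited). The gripper opens to 91 mm and grips with 3 to 60 N. Pads are 32 mm wide; open, the fingers measure 118 mm over their backs; the gripper's body (76 mm by 178 mm) begins 60 mm behind the grasp point.
Start: joints at [67.609, 18.312, 89.639, -0, 72.044, -1.146], TCP at [208.361, 535.937, 213.976] pointing down, gripper open.
Joint ranges: [-177.97, 177.97], [-48.28, 115.42], [12.27, 149.76], [-77.06, 257.06], [2.81, 150.46], [-146.56, 146.56]. Speed limits (degrees/s): [147.25, 147.25, 180, 180, 180, 180].

### API

Orientations are given as [roll, pitch, yaw] about the fixed x, y, z axes, in that order (R = Rz(yaw) Ry(pitch) Rx(roll)).
In Python, from workcell import env, optics gives the robot as it stands. The module is installed in compiled form; this text tells all that it offers.
- The arm moves only by the tool send_rows, never from a script. Its argument "targets" is a list that holds one entry, the list of rows, each a list of 7 numbers: the turn, a rotation vector about the world's x, y, z scaled (see below), then the shift along the world's x, y, z scaled (see below), then the closure, from -1 (fully open) to 1 (shut). In form: [[[rx, ry, rz, x, y, z, gripper], ...]]. A call has 1 to 12 rows; each row shifts and turns the commanded pose from where the row before left it; what a row does not reach is not made up. The controller multiplies each number of a shift by 0.2 m and each number of a turn by pi/2 rad. A row lasts 1/10 s, in which the tool goes at most 50 mm and 8.59 degrees, less where a joint would pass 70% of its speed; a pose out of reach is approached as far as the arm can. A call with a number of a shift or a turn outside -1 to 1 is refused whole. A call with a gripper value outside its range is refused whole. The fingers move at their own pace and stop on an object; "grip_force" is the grip in N (left out, the last holds). Time passes only in rows, so rows that do not move let the fingers close. It gives the time, the measured TCP pose, the force, the opening and the grip force at its end, in the units of the state.
- env.state(): the state, without advancing time (a new reading comes with each control period).
- optics.grab_frame(name): name is "scene" or "top" or "wrist"; returns (picture, depth): 400x640x3 uint8, red, green, blue; 400x640 float32, mm along the optical axis (not along the pixel's ray), 0 where there is no reading.
- optics.camera_info(name): a dict with "camera_matrix" (3x3 intrinsics, pixels), "R" (3x3) and "t" (3): a world point X has camera coordinates R X + t; the wrist camera has in their place "mount" (4x4, takes a point from camera to tool coordinates, whose origin is the TCP and whose axes are the flange's). Camera axes: x right, y down, z forward; pixel columns grow to the right and rows downward; lengths in mm; the calibration is good to about 2 mm. The wrist camera is an equidistant fisheye: a pixel r from the principal point sees the ray r / f radians off the axis. A picture is of the moment at which its call begins: read the wrist's pose just before it. camera_info takes no time and is no camera call.
- env.job_done(): hands the job in; it is judged then, once.
Trained networks look in the newest picture that a camera, given by its name, has taken for a name from the list of things; names that differ only in an ending like _2 or _b are one class to them, and where a whole thing is asked for, a point or a joint stands for the part that bears it (a point fixed in the world has none). Each returns a list of dicts, best first, with "conf" (0 to 1); they miss things now and then, are a little off and sometimes report something else, mostly with a low value. They report only what shows in the picture. A call takes as long as a camera call. They do not tell look-alikes from the thing itself.
- optics.silhouettes(camera, name): "mask" (400x640 bool, what is visible of it) and "at" ([column, row] in pixels, amid what is visible of it).
- optics.place_of(camera, name): "at" ([column, row] in pixels: a listed point, or the origin of a listed thing).
The state is a dict: "time_s": time; "qpos": joint angles; "qvel": joint speeds; "effort": joint torques, N m; "ee_pos": TCP position; "ee_rot": TCP orientation; "force": force on the tool from outside, world axes, zero at the start; "torque": the same for the moment, N m; "gripper_width": finger opening in mm; "gripper_force": force on a finger pad.
Only numpy, scipy, OpenCV 4.12 (cv2) and the standard library are available. Lean on these libraries where they do the work, as an engineer would, in place of code of your own. Each camera call takes 0.05 s, during which the arm holds its last target. There are 200 camera calls.

### The job

Slide the shallow metal tray all the way home between the stand's rails, up to its back bar, so that it lies under the mould. Then push the mould's bail handle over so that the mould turns completely upside down with the candle still stuck in it, and tap its rubber base gently from above until the candle drops into the tray. Leave the mould upside down with the candle lying in the tray under it, do not touch the candle with the gripper, and leave everything else where it stands.

Things in the scene. Friction and masses are not known exactly. Their poses are not given: they have to be found in the camera images.
- stand: Fixed stand, origin on the worktop under the mould. Foot rails 10 mm high along its y (-35 to +95 mm), inner faces at x = +-75 mm; a back bar 12 mm high joins them, front face at y = +75 mm. Open at -y: the tray goes in along +y. Posts at y = 0, x = +-80 to +-92 mm, 100 mm high, carry the mould's hinge axis, parallel to x, 88 mm above the worktop. Mould and block sweep 52 mm round the axis.
- mould (a joint): Hinge of the mould (rad): 0 = mouth up, as it starts, on a stop; 3.14 = upside down, on the other stop. A counterweight block on the handle's side holds it on either stop; pushed past about 1.1 rad (bar 0.4 rad beyond upright) it falls on by itself, damped, in 2 to 3 s. Takes less than 0.15 N m; the bar is upright at 0.69 rad.
- handle_bar (a point): Middle of the round bar (12 mm thick, parallel to the hinge axis) of the mould's bail handle, on an arc of 78 mm radius about the axis; two arms, 74 mm clear apart, join its ends to the mould. At joint 0 it is 50 mm from the axis towards the stand's -y and 60 mm above it (148 mm above the worktop); at 3.14, 50 mm towards +y and 60 mm below. Push it towards +y, over the top.
- pad_face (a point): Centre of the outer face of the round rubber base pad (32 mm across) of the mould, an aluminium cup 75 mm across, 53 mm high. At joint 0 it is underneath, 54 mm above the worktop; upside down it is on top, 122 mm above the worktop over the hinge axis, standing 10 mm proud of the cup. Pressing it in pushes the candle out. Tap within 6 mm of its middle or the mould may swing back.
- base_pad (a joint): How far the rubber base pad is pressed in, m: 0 = at rest, 0.009 = fully in. It springs back. It takes 1 N to start, 3 N fully in, and 3 to 6 N more to push the candle past the spring catches of the mould's lip, which is passed at 7 to 9 mm.
- candle: White candle 54 mm across its foot rim and 35 mm high, tapering to 36 mm, 50 g. Origin at the middle of the narrow (wick) end, z axis towards the rim. It starts in the mould, rim at the mouth (up), and is held there by spring catches when the mould is upside down. Dropped, it falls about 55 mm into the tray.
- candle_mid (a point): Middle of the candle, on its axis, half way up.
- tray: Loose shallow aluminium tray, 110 mm along its x, 190 mm along its y, 16 mm high, walls and floor 3 mm thick, 0.22 kg. Origin at the centre of its underside. Starts on the worktop at the open (-y) side of the stand, its y axis within 0.2 rad of the stand's y. Slides when pushed; it need not be gripped.
- tray_home (a point): Fixed point on the worktop where the tray's origin lies when the tray is home: 20 mm from the stand's origin towards -y; the tray's far wall then touches the back bar. The candle falls 20 mm from the tray's middle, towards the bar.
- mug_sand: Bystander: sand-coloured mug; leave it alone. Origin on its underside.
- pepper_tin: Bystander: small grey spice tin; leave it alone. Origin on its underside.
- keys: Bystander: bunch of keys; leave it alone. Origin on its underside.
- cup_red: Bystander: small red cup; leave it alone. Origin on its underside.
There are look-alikes about, which are no part of the job. Leave any turquoise look-alike of the candle alone.

How it is judged (in metres and radians):
On the way, in this order (a step that is already met when the one before it is completed fails the run):
1. the tray is home under the mould: within 22 mm of its home point and 0.2 rad of square (horizontal distance between tray and tray_home below 0.022 m and angle between the y axis of tray and the y axis of stand, either way round below 0.2 rad), for 0.1 s.
2. the mould is upside down (within 0.19 rad) with the candle still in it and the tray home (all of step 1 and value of joint mould above 2.95 rad and distance between candle_mid and pad_face below 0.045 m), for 0.2 s.
3. the rubber base is tapped in by 4 mm or more while the mould is upside down (value of joint mould above 2.95 rad and value of joint base_pad above 0.004 m), for 0.02 s.
At the end, for the whole second after the job is handed in: The mould is upside down (joint above 2.95 rad), its base sprung back, the tray is home under it (within 22 mm and 0.2 rad), and the candle lies at rest inside the tray, any way up (all of step 1 and value of joint mould above 2.95 rad and x of candle_mid in the frame of tray between -0.055 and 0.055 m and y of candle_mid in the frame of tray between -0.095 and 0.095 m and z of candle_mid in the frame of tray between 0.005 and 0.04 m and linear speed of candle below 0.03 m/s and linear speed of tray below 0.02 m/s and value of joint base_pad below 0.003 m); the robot touches nothing.
It fails at once if the gripper touches the candle (contact force between the fingers and candle above 0.5 N).
It fails at once if the candle falls beside the tray (height (world z) of candle_mid below 0.035 m and not (x of candle_mid in the frame of tray between -0.055 and 0.055 m and y of candle_mid in the frame of tray between -0.095 and 0.095 m and z of candle_mid in the frame of tray between 0.005 and 0.04 m)).
It fails at once if the mould is struck or pressed with more than 40 N (contact force between the fingers and mould above 40 N).
It fails at once if a bystander is moved by more than 30 mm (distance of any of mug_sand, pepper_tin, keys, cup_red from where it was at the start of the episode above 0.03 m).
It also fails if it takes over 58 s, if anything falls off the work surface, if the arm or the gripper's body presses on something with over 40 N, if the wrist force passes 120 N, or if a joint passes its speed limit or range.

## Working session

There is one attempt and no reset: what is moved stays moved. The work goes in short steps, Python scripts to look and compute and a tool call to move; the robot and the scene stay as the last step left them, time stands still between calls to the robot, and variables do not carry over. Pictures are saved under pics/ and viewed, at most 10 in all, crops included, and the job is handed in when it is done.

Besides the shell and the picture viewer there is one more tool, called after "Request:" as name(argument=value, ...) on one line, values as JSON. send_rows: Moves the arm, as the interface text tells. Its arguments: {"type":"object","properties":{"targets":{"type":"array"},"grip_force":{"type":"number"}},"required":["targets"]}

```bash
mkdir -p pics
cat > h.py <<'E'
import numpy as np, cv2
from workcell import env, optics
def world(cam,d,px,py):
    i=optics.camera_info(cam);K=np.array(i["camera_matrix"]);R=np.array(i["R"]);t=np.array(i["t"])
    c=np.linalg.inv(K)@np.array([px,py,1.0])*d
    return R.T@(c-t)
def onplane(cam,px,py,z):
    a=world(cam,0,px,py);b=world(cam,1000,px,py);s=(z-a[2])/(b[2]-a[2]);return a+s*(b-a)
def proj(cam,X):
    i=optics.camera_info(cam);K=np.array(i["camera_matrix"]);c=np.array(i["R"])@np.array(X)+np.array(i["t"]);p=K@c;return p[:2]/p[2]
E
python3 - <<'E'
from h import *
for c in ("scene","top"):
    im,d=optics.grab_frame(c); cv2.imwrite(f"pics/{c}0.png",im[:,:,::-1])
    for n in ("stand","mould","handle_bar","candle","tray","tray_home","mug_sand","pepper_tin","keys","cup_red"):
        for f in ("place_of",):
            for r in getattr(optics,f)(c,n)[:3]:
                x,y=r["at"];dd=d[int(np.clip(round(y),0,399)),int(np.clip(round(x),0,639))]
                print(c,n,round(r["conf"],2),np.round([x,y]),np.round(world(c,dd,x,y)),np.round(onplane(c,x,y,0)))
print(env.state())
E
```

```text
scene stand 0.18 [284. 184.] [790. 147.  11.] [802. 137.   0.]Traceback (most recent call last):
  File "<stdin>", line 6, in <module>
ValueError: it knows: candle, candle_mid, cup_red, handle_bar, keys, mug_sand, pad_face, pepper_tin, stand, tray, tray_home
```

View pics/scene0.png

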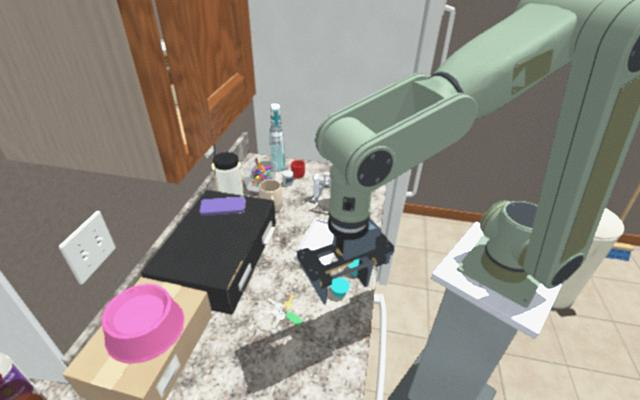

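The scene view shows the arm hiding most of the stand and tray (around 320,185 to 320,240), and turquoise things at (340,288) and (353,265). Keys are at (285,312).

Run:
```python
from h import *
for c in ("top","scene"):
    im,d=optics.grab_frame(c); cv2.imwrite(f"pics/{c}0.png",im[:,:,::-1])
    for n in ("stand","handle_bar","candle","tray","tray_home","mug_sand","pepper_tin","keys","cup_red"):
        for f in ("place_of",):
            for r in getattr(optics,f)(c,n)[:3]:
                x,y=r["at"];dd=d[int(np.clip(round(y),0,399)),int(np.clip(round(x),0,639))]
                print(c,n,round(r["conf"],2),np.round([x,y]),np.round(world(c,dd,x,y)),np.round(onplane(c,x,y,0)))
```

```text
top stand 0.8 [372. 201.] [555.  95. 107.] [572.  84.   0.]
top handle_bar 0.95 [358. 201.] [549. 133. 154.] [574. 122.   0.]
top candle 0.8 [258. 299.] [310. 403.  35.] [308. 410.   0.]
top candle 0.78 [443. 193.] [ 584. -108.   36.] [ 590. -118.    0.]
top candle 0.68 [294. 295.] [318. 308.  37.] [315. 312.   0.]
top tray 0.87 [301. 237.] [476. 288.   1.] [476. 288.   0.]
top mug_sand 0.82 [296. 155.] [692. 292.  83.] [716. 300.   0.]
top pepper_tin 0.46 [351. 131.] [774. 138.  26.] [783. 136.   0.]
top keys 0.83 [205. 273.] [382. 559.   3.] [382. 560.   0.]
top cup_red 0.57 [380. 123.] [800.  53.   6.] [802.  52.   0.]
top cup_red 0.18 [360. 202.] [546. 129. 156.] [571. 117.   0.]
scene handle_bar 0.52 [336. 177.] [216. 570. 514.] [686. -40.   0.]
scene candle 0.73 [341. 294.] [292. 417.  20.] [301. 404.   0.]
scene candle 0.49 [355. 272.] [313. 327.  17.] [321. 314.   0.]
scene tray 0.88 [321. 241.] [480. 284.   4.] [482. 281.   0.]
scene mug_sand 0.79 [273. 208.] [631. 350.  94.] [721. 274.   0.]
scene pepper_tin 0.61 [286. 184.] [786. 140.   9.] [796. 131.   0.]
scene keys 0.81 [282. 307.] [387. 550.   4.] [389. 548.   0.]
scene cup_red 0.5 [298. 174.] [786.  75.  22.] [810.  51.   0.]
```

View pics/top0.png

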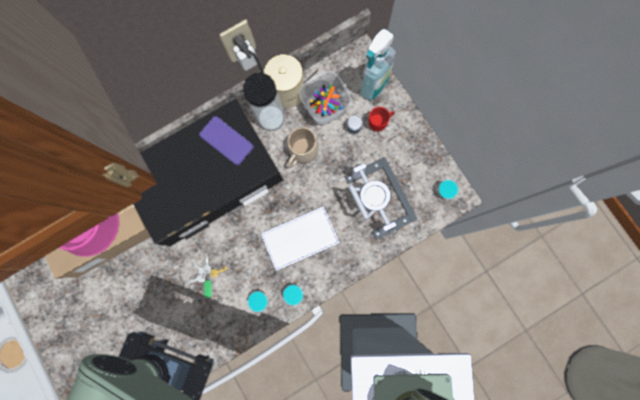

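Candidates for the candle: turquoise at (258,300), (292,295) and (448,189), which are look-alikes; the white one in the mould at (375,195) is the real one. The tray is at (300,237). I'll check that in one crop and measure the geometry.

Run:
```python
from h import *
im,d=optics.grab_frame("top")
c=im[150:280,240:440]; cv2.imwrite("pics/crop1.png",cv2.resize(c,None,fx=4,fy=4,interpolation=cv2.INTER_CUBIC)[:,:,::-1])
i=optics.camera_info("top");K=np.array(i["camera_matrix"]);R=np.array(i["R"]);t=np.array(i["t"])
v,u=np.mgrid[0:400,0:640]
P=np.stack([(u-K[0,2])/K[0,0]*d,(v-K[1,2])/K[1,1]*d,d],-1).reshape(-1,3)
P=((P-t)@R); P[d.reshape(-1)==0]=np.nan
np.save("P.npy",P.reshape(400,640,3))
for n in("stand","tray"):
    m=optics.silhouettes("top",n)[0]["mask"]; Q=P[m.reshape(-1)]
    Q=Q[~np.isnan(Q[:,0])]
    print(n,len(Q),np.histogram(Q[:,2],bins=[-5,3,8,15,20,50,80,95,105,120,140,160]))
    if n=="tray":
        pts=Q[:, :2].astype(np.float32); print(cv2.minAreaRect(pts), Q[:,2].min(),Q[:,2].max())
    else:
        lo=Q[(Q[:,2]>4)&(Q[:,2]<16)]; print(cv2.minAreaRect(lo[:,:2].astype(np.float32)))
        hi=Q[(Q[:,2]>95)&(Q[:,2]<106)]; print(np.round(hi))
for n in ("handle_bar",):
    m=optics.silhouettes("top",n)[0]["mask"]; Q=P[m.reshape(-1)]; print(n,np.round(Q[Q[:,2]>145]))
```

```text
stand 1838 (array([ 28,  89, 808,  56,  26,  34, 138, 179, 292,  31, 157]), array([ -5,   3,   8,  15,  20,  50,  80,  95, 105, 120, 140, 160]))
((580.915771484375, 59.52783203125), (202.84860229492188, 130.84048461914062), 24.138755798339844)
[[657. 121.  96.]
 [656. 114. 100.]
 [654. 129.  96.]
 [654. 127.  98.]
 [654. 124.  99.]
 [654. 122.  97.]
 [654. 119.  98.]
 [654. 116.  97.]
 [653. 114.  99.]
 [652. 112. 104.]
 [651. 130.  98.]
 [651. 127. 100.]
 [650. 125. 102.]
 [650. 122. 102.]
 [650. 119. 101.]
 [650. 117. 102.]
 [651. 114.  98.]
 [649. 112. 103.]
 [650. 109. 100.]
 [648. 133. 100.]
 [648. 130. 100.]
 [648. 127. 100.]
 [647. 125. 102.]
 [648. 122. 101.]
 [649. 119.  96.]
 [648. 117.  97.]
 [647. 114. 101.]
 [648. 111.  99.]
 [648. 109.  99.]
 [645. 135. 101.]
 [646. 133.  99.]
 [645. 130. 103.]
 [645. 127.  99.]
 [645. 125. 102.]
 [645. 122. 100.]
 [645. 120.  99.]
 [645. 117.  98.]
 [645. 114. 100.]
 [643. 138.  99.]
 [643. 135.  98.]
 [643. 133.  99.]
 [643. 130. 100.]
 [642. 128. 101.]
 [643. 125.  99.]
 [642. 122. 101.]
 [642. 120. 100.]
 [643. 117.  95.]
 [640. 138
[... 5267 characters left out ...]
524. 126. 153.]
 [524. 123. 152.]
 [523. 121. 155.]
 [523. 118. 154.]
 [521. 128. 151.]
 [521. 126. 153.]
 [521. 124. 157.]
 [521. 121. 156.]
 [521. 118. 149.]
 [521. 116. 153.]
 [519. 126. 152.]
 [519. 123. 153.]
 [518. 119. 156.]
 [518. 116. 152.]
 [517. 126. 149.]
 [516. 123. 152.]
 [516. 121. 157.]
 [516. 119. 156.]
 [516. 116. 155.]
 [516. 114. 153.]
 [514. 124. 153.]
 [514. 121. 151.]
 [513. 119. 157.]
 [513. 116. 153.]
 [513. 114. 153.]
 [512. 123. 149.]
 [511. 121. 154.]
 [511. 119. 156.]
 [511. 116. 153.]
 [511. 114. 154.]
 [511. 111. 151.]
 [509. 121. 149.]
 [508. 119. 155.]
 [508. 117. 156.]
 [508. 114. 154.]
 [509. 111. 152.]
 [506. 119. 151.]
 [506. 117. 153.]
 [506. 114. 150.]]
```

View pics/crop1.png

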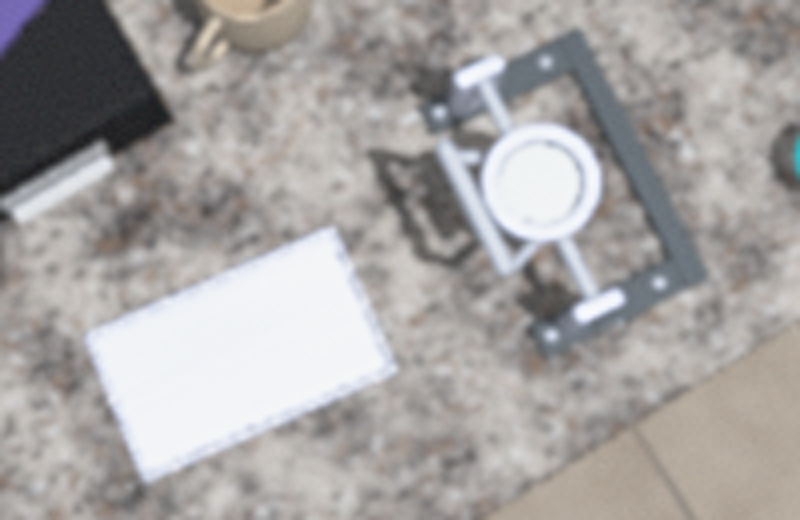

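The crop shows the white candle in the mould at (375,195). The handle bar is on the left, facing the tray, the back bar is on the right, and the tray is nearly in line with the stand. The post centres give a stand origin of about (567,88) and an x axis at 24.2°. I'll check clearances next.

```bash
cat >> h.py <<'E'
O=np.array([567.,88.]);A=np.radians(24.2);X=np.array([np.cos(A),np.sin(A)]);Y=np.array([np.sin(A),-np.cos(A)])
def st(p): q=np.asarray(p)[...,:2]-O; return np.stack([q@X,q@Y],-1)
def wd(x,y): return O+x*X+y*Y
E
python3 - <<'E'
from h import *
P=np.load("P.npy").reshape(-1,3);P=P[~np.isnan(P[:,0])]
S=st(P)
for y0 in range(-460,-80,40):
    m=(S[:,1]>y0)&(S[:,1]<y0+40)
    print(y0,{z:np.round([S[m&(P[:,2]>z)&(S[:,0]>0)&(S[:,0]<400),0].min(initial=999)]) for z in (25,60,80,150)}, 'neg',np.round(S[m&(P[:,2]>20)&(S[:,0]<0)&(S[:,0]>-250),0].max(initial=-999)))
for n,p in dict(home=wd(0,-20),start=wd(0,-350),pushed=wd(0,-131)).items(): print(n,p)
s=env.state();print(s["time_s"],s["ee_pos"],s["ee_rot"],s["qpos"],s["gripper_width"])
E
```

```text
-460 {25: array([92.]), 60: array([92.]), 80: array([92.]), 150: array([92.])} neg -98.0
-420 {25: array([96.]), 60: array([96.]), 80: array([96.]), 150: array([96.])} neg -84.0
-380 {25: array([113.]), 60: array([113.]), 80: array([113.]), 150: array([113.])} neg -92.0
-340 {25: array([140.]), 60: array([151.]), 80: array([151.]), 150: array([999.])} neg -47.0
-300 {25: array([142.]), 60: array([152.]), 80: array([155.]), 150: array([999.])} neg -55.0
-260 {25: array([145.]), 60: array([156.]), 80: array([158.]), 150: array([999.])} neg -999.0
-220 {25: array([162.]), 60: array([162.]), 80: array([162.]), 150: array([327.])} neg -59.0
-180 {25: array([182.]), 60: array([182.]), 80: array([189.]), 150: array([311.])} neg -999.0
-140 {25: array([179.]), 60: array([180.]), 80: array([181.]), 150: array([314.])} neg -54.0
-100 {25: array([180.]), 60: array([180.]), 80: array([182.]), 150: array([999.])} neg -999.0
home [558.80153932 106.24240232]
start [423.52693816 407.24204066]
pushed [513.30008257 207.48773522]
1.3 [208.36010422 535.9393478  213.98126456] [1.79994287e+02 2.40627633e-04 1.58753788e+02] [ 6.76092528e+01  1.83114623e+01  8.96388606e+01 -1.32936083e-04
  7.20439603e+01 -1.14449394e+00] 91.37078119321538
```

Request:
send_rows(targets=[[[0,0,-0.0825,0.1775,-0.1035,0,-0.4],[0,0,-0.0825,0.1775,-0.1035,0,-0.4],[0,0,-0.0825,0.1775,-0.1035,0,-0.4],[0,0,-0.0825,0.1775,-0.1035,0,-0.4],[0,0,-0.0825,0.1775,-0.1035,0,-0.4],[0,0,-0.0825,0.1775,-0.1035,0,-0.4],[0,0,0,0,0,-0.15,-0.4],[0,0,0,0,0,-0.15,-0.4],[0,0,0,0,0,-0.15,-0.4],[0,0,0,0,0,0,-0.4]]])

```text
time_s: 2.3
ee_pos: [419.3, 409.5, 120.0]
ee_rot: [-179.5, 0.2, 114.2]
force: [-1.0, 0.4, 0.4]
gripper_width: 64.1
gripper_force: 0.0
```

Run:
```python
from h import *
s=env.state();print(s["time_s"],s["ee_pos"],s["ee_rot"],s["qpos"],s["gripper_width"],s["force"])
print(st(s["ee_pos"]), wd(0,-355))
```

```text
2.3 [419.286329   409.46025441 119.98971291] [-1.79508363e+02  1.73520879e-01  1.14187006e+02] [ 4.31985589e+01  2.37103925e+01  9.56645813e+01 -4.44851467e-03
  6.11463717e+01  1.90144617e+01] 64.12659381190363 [-0.98275738  0.35782671  0.37819116]
[  -2.958648   -353.76160075] [421.47732299 411.80264124]
```

Request:
send_rows(targets=[[[0,0,0,0,0,-0.2,-0.4],[0,0,0,0,0,-0.2,-0.4],[0,0,0,0,0,-0.12,-0.4],[0,0,0,0,0,-0.04,-0.4],[0,0,0,0,0,0,-0.4]]])

```text
time_s: 2.8
ee_pos: [421.6, 412.1, 12.3]
ee_rot: [180.0, 0.0, 114.2]
force: [0.8, -0.5, 0.8]
gripper_width: 63.6
gripper_force: 0.0
```

Request:
send_rows(targets=[[[0,0,0,0.037,-0.082,0,-0.4],[0,0,0,0.037,-0.082,0,-0.4],[0,0,0,0.037,-0.082,0,-0.4],[0,0,0,0.037,-0.082,0,-0.4],[0,0,0,0.037,-0.082,0,-0.4],[0,0,0,0.037,-0.082,0,-0.4],[0,0,0,0.037,-0.082,0,-0.4],[0,0,0,0.037,-0.082,0,-0.4],[0,0,0,0.037,-0.082,0,-0.4],[0,0,0,0.026,-0.057,0,-0.4],[0,0,0,0.026,-0.057,0,-0.4],[0,0,0,0,0,0,-0.4]]])

```text
time_s: 4.0
ee_pos: [499.3, 239.6, 12.5]
ee_rot: [180.0, 0.0, 114.1]
force: [-0.2, -0.3, -0.1]
gripper_width: 63.6
gripper_force: 0.0
```

Run:
```python
from h import *
s=env.state();print(s["time_s"],s["ee_pos"],s["ee_rot"],s["force"],st(s["ee_pos"]))
im,d=optics.grab_frame("top");c=im[120:280,240:460]; cv2.imwrite("pics/crop2.png",cv2.resize(c,None,fx=3.5,fy=3.5,interpolation=cv2.INTER_CUBIC)[:,:,::-1])
r=optics.place_of("top","tray")
for q in r[:1]: print(q["conf"],q["at"],st(onplane("top",*q["at"],0)))
```

```text
4.0 [499.2503143  239.62790417  12.52757143] [1.79950284e+02 4.23785865e-02 1.14110213e+02] [-0.15485176 -0.2956388  -0.08698324] [   0.3599193  -166.07501827]
0.82 [356.2, 208.7] [  3.10804646 -44.45567414]
```

View pics/crop2.png

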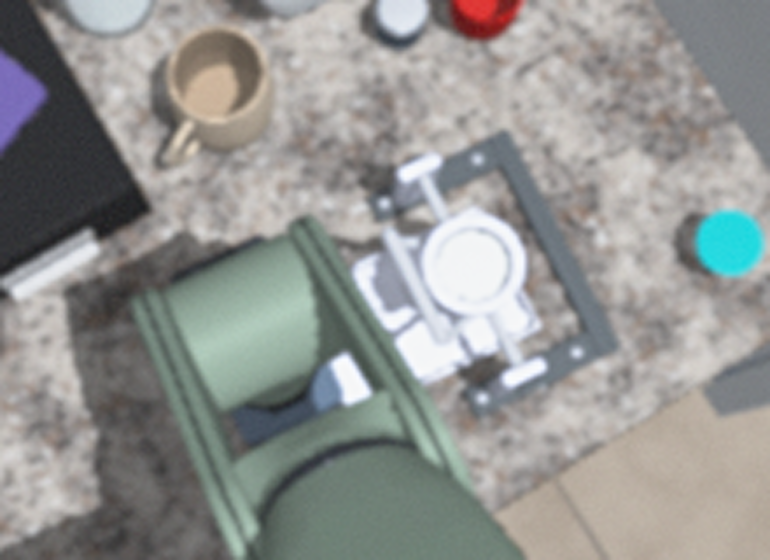

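The crop shows the tray squarely between the rails, its far edge near (540,320) and about 30–35 mm short of the back bar. I'll keep pushing.

Request:
send_rows(targets=[[[0,0,0,0.02,-0.045,0,-0.4],[0,0,0,0.02,-0.045,0,-0.4],[0,0,0,0.015,-0.034,0,-0.4],[0,0,0,0.01,-0.022,0,-0.4],[0,0,0,0,0,0,-0.4]]])

```text
time_s: 4.6
ee_pos: [511.7, 211.3, 11.9]
ee_rot: [-180.0, 0.0, 114.2]
force: [0.0, 1.0, -0.2]
gripper_width: 63.9
gripper_force: 0.0
```

Run:
```python
from h import *
s=env.state();print(s["time_s"],s["force"],st(s["ee_pos"]))
im,d=optics.grab_frame("top");c=im[150:250,300:440]; cv2.imwrite("pics/crop3.png",cv2.resize(c,None,fx=5,fy=5,interpolation=cv2.INTER_CUBIC)[:,:,::-1])
for q in optics.place_of("top","tray")[:1]: print(q["conf"],q["at"],st(onplane("top",*q["at"],0)))
i=optics.camera_info("top");K=np.array(i["camera_matrix"]);R=np.array(i["R"]);t=np.array(i["t"])
v,u=np.mgrid[0:400,0:640]
P=np.stack([(u-K[0,2])/K[0,0]*d,(v-K[1,2])/K[1,1]*d,d],-1)
m=optics.silhouettes("top","tray")[0]["mask"]
Q=((P[m]-t)@R);Q=Q[(Q[:,2]<24)];S=st(Q);print(np.percentile(S,[1,50,99],axis=0))
```

```text
4.6 [ 0.00816976  1.0232423  -0.21113759] [ 9.29838909e-02 -1.35116321e+02]
0.75 [366.2, 205.1] [ 4.38667099e-04 -1.43295266e+01]
[[-56.14302381 -80.95514718]
 [-28.78594787  47.46696068]
 [ 53.34631103  72.47486079]]
```

Request:
send_rows(targets=[[[0,0,0,0.006,-0.014,0,-0.4],[0,0,0,0.004,-0.009,0,-0.4],[0,0,0,0,0,0,-0.4]]])

```text
time_s: 5.05
ee_pos: [513.1, 208.2, 11.9]
ee_rot: [180.0, -0.1, 114.2]
force: [-1.2, 4.3, -1.0]
gripper_width: 63.6
gripper_force: 2.2
```

Request:
send_rows(targets=[[[0,0,0,0.004,-0.009,0,-0.4],[0,0,0,0,0,0,-0.4]]])

```text
time_s: 5.25
ee_pos: [513.2, 207.9, 12.0]
ee_rot: [180.0, -0.2, 114.1]
force: [-4.4, 10.7, 0.3]
gripper_width: 63.8
gripper_force: 5.5
```

Request:
send_rows(targets=[[[0,0,0,-0.041,0.091,0,-0.4],[0,0,0,0,0,0.2,1],[0,0,0,0,0,0.2,1],[0,0,0,0,0,0.2,1],[0,0,0,0,0,0.075,1],[0,0,0,0,0,0,1],[0,0,0,0,0,0,1]]])

```text
time_s: 5.95
ee_pos: [505.5, 223.5, 146.3]
ee_rot: [-180.0, 0.0, 114.2]
force: [0.3, -0.2, -0.7]
gripper_width: 18.7
gripper_force: 0.0
```

Run:
```python
from h import *
s=env.state();print(s["time_s"],s["force"],s["ee_pos"],st(s["ee_pos"]),s["gripper_width"])
im,d=optics.grab_frame("top");c=im[150:250,300:440]; cv2.imwrite("pics/crop3.png",cv2.resize(c,None,fx=5,fy=5,interpolation=cv2.INTER_CUBIC)[:,:,::-1])
for n in("tray","handle_bar"):
  for q in optics.place_of("top",n)[:1]: print(n,q["conf"],q["at"],st(onplane("top",*q["at"],0 if n=="tray" else 148)))
```

```text
5.95 [ 0.27193534 -0.17136556 -0.74259085] [505.54067758 223.45518669 146.34650669] [  -0.53208323 -148.74499253] 18.653411346082873
tray 0.56 [366.2, 204.2] [  2.31741642 -13.17156371]
handle_bar 0.77 [360.1, 200.1] [  2.73880786 -43.54956874]
```

View pics/crop3.png

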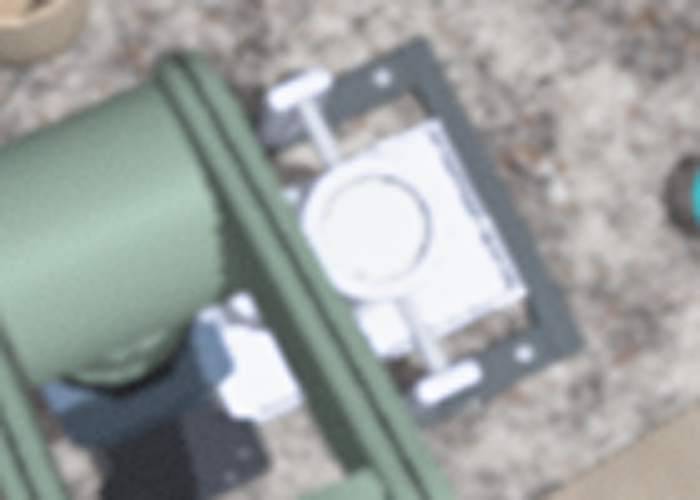

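The tray's far wall now lies against the back bar, with its edge running from (435,130) to (525,290), so it is home. Next I'll push the bail.

Request:
send_rows(targets=[[[0,0,0,0.041,-0.091,0,1],[0,0,0,0.041,-0.091,0,1],[0,0,0,0.0205,-0.0455,0,1],[0,0,0,0.0205,-0.0455,0,1],[0,0,0,0.0205,-0.0455,0,1],[0,0,0,0.0205,-0.0455,0,1],[0,0,0,0.0205,-0.0455,0,1],[0,0,0,0.0205,-0.0455,0,1],[0,0,0,0.0205,-0.0455,0,1]]])

```text
time_s: 7.0
ee_pos: [551.5, 123.1, 147.1]
ee_rot: [180.0, 0.0, 114.2]
force: [-0.9, 1.5, 1.8]
gripper_width: 0.4
gripper_force: 0.9
```

Request:
send_rows(targets=[[[0,0,0,0.0205,-0.0455,0,1],[0,0,0,0.0205,-0.0455,0,1],[0,0,0,0.0205,-0.0455,0,1],[0,0,0,0.0205,-0.0455,0,1],[0,0,0,0.0205,-0.0455,0,1],[0,0,0,0,0,0,1]]])

```text
time_s: 7.6
ee_pos: [572.2, 76.8, 146.8]
ee_rot: [180.0, 0.1, 114.1]
force: [0.4, 0.4, -0.9]
gripper_width: 0.3
gripper_force: 0.0
```

Run:
```python
from h import *
s=env.state();print(s["time_s"],s["force"],s["ee_pos"],st(s["ee_pos"]),s["gripper_width"])
```

```text
7.6 [ 0.38847315  0.42421165 -0.87175146] [572.21758528  76.82695289 146.83495431] [ 0.17897512 12.32996941] 0.2919168441495109
```

Request:
send_rows(targets=[[[0,0,0,0.0205,-0.0455,0,1],[0,0,0,0.0205,-0.0455,0,1],[0,0,0,0,0,0,1],[0,0,0,0,0,0.15,1],[0,0,0,-0.2,0.1,0.15,1],[0,0,0,-0.2,0.1,0,1],[0,0,0,-0.2,0.1,0,1],[0,0,0,-0.2,0.1,0,1],[0,0,0,0,0,0,1],[0,0,0,0,0,0,1],[0,0,0,0,0,0,1],[0,0,0,0,0,0,1]]])

```text
time_s: 8.8
ee_pos: [423.8, 138.4, 204.8]
ee_rot: [180.0, 0.0, 114.1]
force: [0.2, -0.6, -0.1]
gripper_width: 0.6
gripper_force: 0.0
```

Request:
send_rows(targets=[[[0,0,0,0,0,0,1],[0,0,0,0,0,0,1],[0,0,0,0,0,0,1],[0,0,0,0,0,0,1],[0,0,0,0,0,0,1],[0,0,0,0,0,0,1],[0,0,0,0,0,0,1],[0,0,0,0,0,0,1],[0,0,0,0,0,0,1],[0,0,0,0,0,0,1],[0,0,0,0,0,0,1],[0,0,0,0,0,0,1]]])

```text
time_s: 10.0
ee_pos: [422.6, 138.7, 204.8]
ee_rot: [180.0, 0.0, 114.2]
force: [0.8, -0.2, 0.3]
gripper_width: 0.4
gripper_force: 0.0
```

Run:
```python
from h import *
s=env.state();print(s["time_s"],s["force"],s["ee_pos"],st(s["ee_pos"]))
im,d=optics.grab_frame("top");c=im[150:250,300:440]; cv2.imwrite("pics/crop4.png",cv2.resize(c,None,fx=5,fy=5,interpolation=cv2.INTER_CUBIC)[:,:,::-1])
for n,z in(("tray",0),("pad_face",122),("handle_bar",28),("candle",70)):
  for q in optics.place_of("top",n)[:2]:
    x,y=q["at"];w=onplane("top",x,y,z);print(n,q["conf"],q["at"],w,st(w),d[int(y),int(x)],world("top",d[int(y),int(x)],x,y)[2])
```

```text
10.0 [ 0.78640213 -0.21757898  0.33603628] [422.62015669 138.71291092 204.82231542] [-110.90336916 -105.4408896 ]
tray 0.55 [365.6, 202.9] [567.50567124 102.51227261   0.        ] [  6.41014773 -13.02964949] 1031.481 113.91528322494908
pad_face 0.53 [375.1, 193.5] [571.83171646  88.14279181 122.        ] [4.46563943 1.85038859] 1026.8881 121.26199099578191
handle_bar 0.59 [392.4, 195.1] [582.84861075  29.85240823  28.        ] [-9.38020055 59.53429876] 1140.727 6.856523890141941
candle 0.85 [294.6, 297.9] [312.57372904 302.45677718  70.        ] [-144.15654709 -299.90552939] 1075.0818 39.3045132268289
candle 0.84 [261.8, 299.1] [311.48369326 387.887043    70.        ] [-110.13095691 -378.27502415] 1077.9713 38.293212092885966
```

View pics/crop4.png

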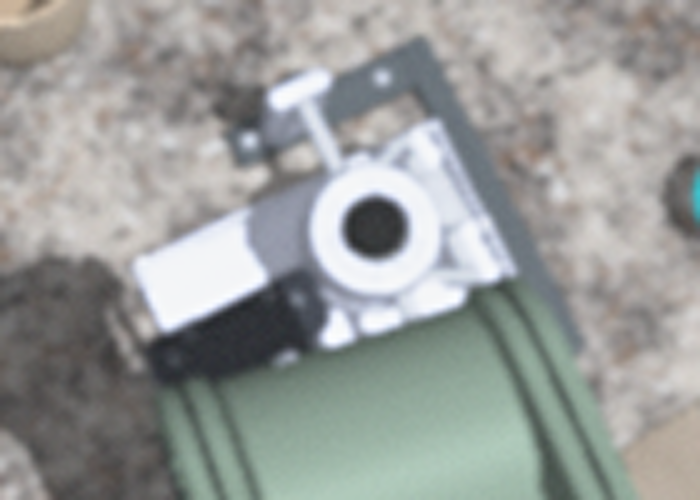

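The mould is upside down, with the black pad on top at crop (376,226) and the tray still home. I'll locate the pad's centre from its dark pixels.

Run:
```python
from h import *
im,d=optics.grab_frame("top")
m=np.zeros((400,640),bool); m[185:205,365:386]=True
v,u=np.nonzero(m&(im.sum(2)<240)); k=(np.hypot(u-375,v-195)<9);u,v=u[k],v[k]
print(len(u),u.mean(),v.mean(),onplane("top",u.mean(),v.mean(),122),st(onplane("top",u.mean(),v.mean(),122)))
D=d[m].copy();z=[world("top",d[b,a],a,b)[2] for a,b in zip(u,v)];print(np.median(z))
```

```text
97 374.44329896907215 195.01030927835052 [567.97864636  89.98112492 122.        ] [ 1.70475176 -1.4058542 ]
122.03889140926445
```

Request:
send_rows(targets=[[[0,0,0,0.18,-0.062,0,1],[0,0,0,0.18,-0.062,0,1],[0,0,0,0.18,-0.062,0,1],[0,0,0,0.183,-0.062,0,1],[0,0,0,0,0,-0.2,1],[0,0,0,0,0,-0.17,1],[0,0,0,0,0,0,1],[0,0,0,0,0,0,1]]])

```text
time_s: 11.1
ee_pos: [567.4, 89.1, 131.1]
ee_rot: [-180.0, -0.0, 114.2]
force: [0.7, 0.2, 0.8]
gripper_width: 0.4
gripper_force: 0.0
```

Request:
send_rows(targets=[[[0,0,0,0,0,-0.03,1],[0,0,0,0,0,-0.02,1],[0,0,0,0,0,-0.015,1],[0,0,0,0,0,-0.01,1],[0,0,0,0,0,0,1]]])

```text
time_s: 11.6
ee_pos: [567.9, 89.3, 116.3]
ee_rot: [179.9, 0.0, 114.2]
force: [0.6, 0.3, 2.2]
gripper_width: 0.4
gripper_force: 1.1
```

Request:
send_rows(targets=[[[0,0,0,0,0,-0.01,1],[0,0,0,0,0,-0.005,1],[0,0,0,0,0,0,1]]])

```text
time_s: 11.9
ee_pos: [567.9, 89.3, 113.3]
ee_rot: [179.9, 0.0, 114.2]
force: [1.6, 1.2, 3.5]
gripper_width: 0.4
gripper_force: 2.0
```

Request:
send_rows(targets=[[[0,0,0,0,0,-0.005,1],[0,0,0,0,0,-0.003,1],[0,0,0,0,0,0,1]]])

```text
time_s: 12.2
ee_pos: [568.0, 89.3, 113.1]
ee_rot: [179.9, 0.0, 114.2]
force: [-1.0, -0.3, 11.7]
gripper_width: 0.6
gripper_force: 5.9
```

Request:
send_rows(targets=[[[0,0,0,0,0,0.05,1],[0,0,0,0,0,0.2,1],[0,0,0,0,0,0.2,1],[0,0,0,-0.2,0.15,0,1],[0,0,0,-0.2,0.15,0,1],[0,0,0,-0.2,0.2,0,1],[0,0,0,-0.1,0.2,0,1],[0,0,0,0,0.2,0,1],[0,0,0,0,0.2,0,1],[0,0,0,0,0.2,0,1],[0,0,0,0,0,0,1]]])

```text
time_s: 13.3
ee_pos: [431.0, 347.9, 200.2]
ee_rot: [-179.9, -0.0, 114.4]
force: [0.1, -0.9, -0.7]
gripper_width: 0.3
gripper_force: 0.0
```

Run:
```python
from h import *
s=env.state();print(s["time_s"],s["force"],s["ee_pos"])
im,d=optics.grab_frame("top");c=im[150:250,300:440]; a=cv2.resize(c,None,fx=4,fy=4,interpolation=cv2.INTER_CUBIC)[:,:,::-1]
im2,d2=optics.grab_frame("scene")
px=proj("scene",[567,88,40]);print(px)
x0,y0=int(px[0])-40,int(px[1])-30
b=cv2.resize(im2[y0:y0+60,x0:x0+84],(560,400)[:2],interpolation=cv2.INTER_CUBIC)[:,:,::-1]
cv2.imwrite("pics/top5.png",a);cv2.imwrite("pics/scene5.png",b)
for n in("candle","candle_mid","pad_face","tray"):
 for c,dd in(("top",d),("scene",d2)):
  for q in optics.place_of(c,n)[:4]:
    x,y=q["at"];w=world(c,dd[int(y),int(x)],x,y);print(c,n,round(q["conf"],2),np.round(q["at"]),np.round(w),np.round(st(w)))
```

```text
13.3 [ 0.05039007 -0.86651096 -0.66338645] [430.97354114 347.94350024 200.17645709]
[338.91474015 194.30667566]
top candle 0.86 [261. 302.] [302. 395.  37.] [-116. -389.]
top candle 0.69 [295. 296.] [314. 304.  35.] [-142. -301.]
top candle 0.6 [445. 189.] [ 593. -114.   36.] [-59. 195.]
scene candle 0.82 [353. 272.] [315. 329.  19.] [-131. -323.]
scene candle 0.66 [337. 194.] [552. 121.  68.] [  0. -36.]
scene candle 0.63 [343. 294.] [286. 413.  18.] [-123. -412.]
scene candle 0.55 [365. 176.] [ 591. -107.   16.] [-58. 188.]
top candle_mid 0.76 [260. 300.] [307. 399.  35.] [-109. -391.]
top candle_mid 0.73 [449. 190.] [ 591. -124.   36.] [-65. 203.]
top candle_mid 0.47 [297. 297.] [354. 248. 622.] [-129. -233.]
top candle_mid 0.38 [381. 122.] [806.  49.   5.] [202. 133.]
scene candle_mid 0.69 [338. 198.] [560. 102.  35.] [ -1. -16.]
scene candle_mid 0.57 [339. 288.] [300. 415.  34.] [-110. -408.]
scene candle_mid 0.54 [356. 266.] [314. 322.  36.] [-135. -317.]
top pad_face 0.63 [370. 196.] [566. 102. 115.] [  5. -13.]
scene pad_face 0.53 [298. 178.] [500. 368. 282.] [  53. -283.]
top tray 0.62 [366. 203.] [550. 110. 112.] [ -6. -27.]
scene tray 0.69 [334. 203.] [573. 108.  10.] [ 14. -16.]
```

View pics/scene5.png

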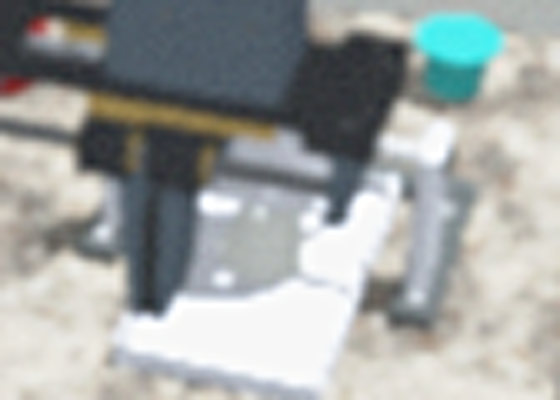

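View pics/top5.png

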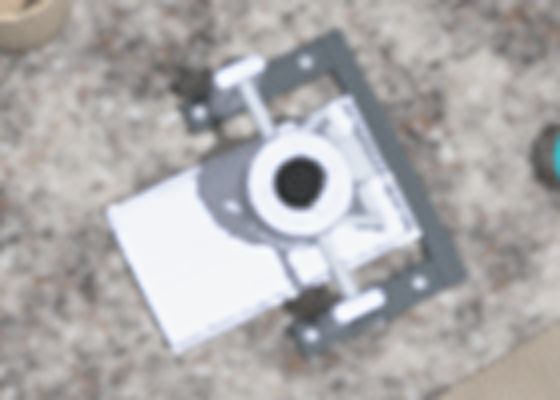

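The mould is still upside down, but the gripper hides the candle in the scene view. I'll move the arm aside and check by depth.

Request:
send_rows(targets=[[[0,0,0,-0.18,0.16,0.05,1],[0,0,0,-0.18,0.16,0.05,1],[0,0,0,-0.18,0.16,0.05,1],[0,0,0,-0.18,0.16,0.05,1],[0,0,0,-0.18,0.16,0,1],[0,0,0,-0.18,0.16,0,1],[0,0,0,0,0,0,1]]])

```text
time_s: 14.5
ee_pos: [211.8, 539.5, 241.1]
ee_rot: [-180.0, -0.1, 114.5]
force: [-0.4, -0.5, -0.9]
gripper_width: 0.5
gripper_force: 0.0
```

Run:
```python
from h import *
im,d=optics.grab_frame("scene")
b=cv2.resize(im[160:225,290:385],(760,520),interpolation=cv2.INTER_CUBIC)[:,:,::-1];cv2.imwrite("pics/scene6.png",b)
for q in optics.silhouettes("scene","candle"):
    m=q["mask"];v,u=np.nonzero(m);W=np.array([world("scene",d[b,a],a,b) for a,b in zip(u,v)])
    print(round(q["conf"],2),np.round(q["at"]),m.sum(),np.round(np.percentile(W[:,2],[5,50,95])),np.round(np.median(st(W),0)),np.median(im[m],0))
```

```text
0.64 [353. 265.] 107 [12. 36. 39.] [-138. -319.] [ 76. 227. 227.]
0.59 [342. 291.] 180 [10. 36. 39.] [-116. -410.] [ 79.  236.5 236.5]
```

View pics/scene6.png

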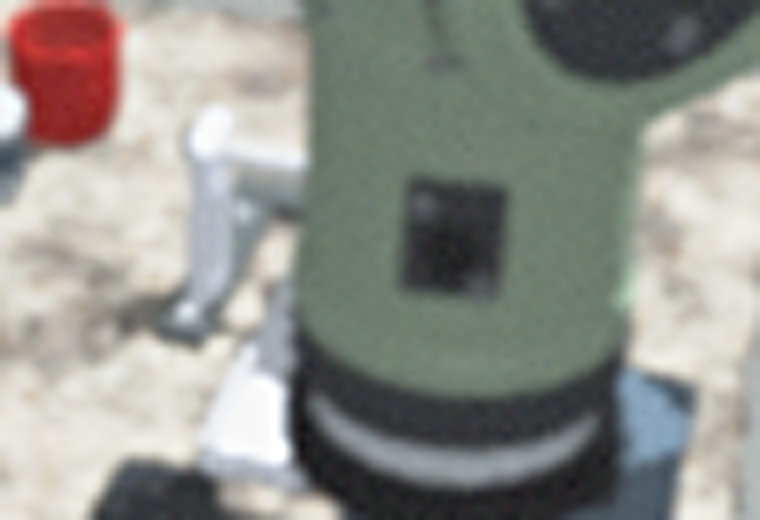

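The arm blocks the scene view again, so I'll move it over to the robot's right.

Request:
send_rows(targets=[[[0,0,0,0.15,-0.18,0,1],[0,0,0,0.15,-0.18,0,1],[0,0,0,0.15,-0.18,0,1],[0,0,0,0.15,-0.18,0,1],[0,0,0,0.15,-0.18,0,1],[0,0,0,0,-0.2,0,1],[0,0,0,0,-0.2,0,1],[0,0,0,0,-0.2,0,1],[0,0,0,0,-0.2,0,1],[0,0,0,0,-0.2,0,1],[0,0,0,0,-0.2,0,1],[0,0,0,0,-0.2,0,1]]])

```text
time_s: 15.8
ee_pos: [365.2, 73.4, 241.4]
ee_rot: [180.0, 0.0, 114.1]
force: [-0.5, -0.7, -0.4]
gripper_width: 0.4
gripper_force: 0.0
```

Request:
send_rows(targets=[[[0,0,0,0,-0.2,0,1],[0,0,0,0,-0.2,0,1],[0,0,0,0,-0.2,0,1],[0,0,0,0,-0.2,0,1],[0,0,0,0,-0.2,0,1],[0,0,0,0,-0.2,0,1],[0,0,0,0,0,0,1],[0,0,0,0,0,0,1]]])

```text
time_s: 16.6
ee_pos: [364.7, -164.8, 241.1]
ee_rot: [-180.0, -0.0, 113.9]
force: [-0.9, 0.4, 0.7]
gripper_width: 0.3
gripper_force: 0.0
```

Run:
```python
from h import *
im,d=optics.grab_frame("scene")
b=cv2.resize(im[160:225,290:385],(760,520),interpolation=cv2.INTER_CUBIC)[:,:,::-1];cv2.imwrite("pics/scene7.png",b)
for q in optics.silhouettes("scene","candle"):
    m=q["mask"];v,u=np.nonzero(m);W=np.array([world("scene",d[b,a],a,b) for a,b in zip(u,v)])
    print(round(q["conf"],2),np.round(q["at"]),m.sum(),np.round(np.percentile(W[:,2],[5,50,95])),np.round(np.median(st(W),0)),np.median(im[m],0))
G=np.array([[*st(w),w[2]] for w in (world("scene",d[b,a],a,b) for a in range(290,385) for b in range(160,225) if d[b,a]>0)])
k=(abs(G[:,0])<12)&(G[:,1]>-120)&(G[:,1]<60)
print(np.round(G[k][np.argsort(-G[k][:,2])][::3]).astype(int).tolist())
```

```text
0.82 [343. 289.] 319 [ 3. 36. 39.] [-111. -400.] [ 75. 233. 233.]
0.67 [357. 265.] 268 [ 5. 36. 40.] [-135. -310.] [ 74. 233. 233.]
0.5 [366. 170.] 133 [ 3. 36. 40.] [-63. 196.] [ 72. 220. 220.]
0.35 [334. 207.] 786 [ 3.  6. 18.] [-11. -46.] [242.5 245.  247. ]Traceback (most recent call last):
  File "<stdin>", line 7, in <module>
  File "<stdin>", line 7, in <genexpr>
  File "h.py", line 4, in world
    i=optics.camera_info(cam);K=np.array(i["camera_matrix"]);R=np.array(i["R"]);t=np.array(i["t"])
ValueError: time passes only in moves, steps and waits
```

View pics/scene7.png

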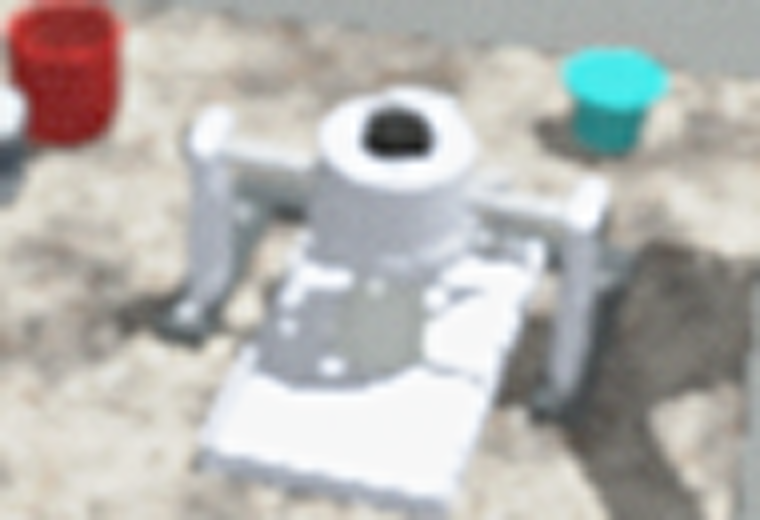

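The scene view shows the mould upside down and, beneath it, a beige shaded body at crop (380,330), which is probably the candle. I'll check its depth.

Run:
```python
from h import *
im,d=optics.grab_frame("scene")
i=optics.camera_info("scene");K=np.array(i["camera_matrix"]);R=np.array(i["R"]);t=np.array(i["t"]);Ki=np.linalg.inv(K)
for b in range(190,212,2):
    for a in (329,335,338,341,346):
        w=R.T@(Ki@np.array([a,b,1.])*d[b,a]-t);print(a,b,np.round([*st(w),w[2]]).astype(int),im[b,a],end=' | ')
    print()
```

```text
329 190 [ 33 -17  63] [167 171 182] | 335 190 [  8 -32  79] [164 168 179] | 338 190 [ -3 -31  81] [162 167 175] | 341 190 [-13 -31  84] [171 176 185] | 346 190 [-28 -16  77] [224 228 235] | 
329 192 [48 42 10] [170 176 187] | 335 192 [  8 -30  69] [165 169 180] | 338 192 [ -3 -32  74] [186 193 205] | 341 192 [-14 -30  74] [186 191 203] | 346 192 [-29 -18  69] [192 200 211] | 
329 194 [48 41  1] [250 251 252] | 335 194 [  7 -33  63] [162 168 175] | 338 194 [ -5 -36  68] [169 175 184] | 341 194 [-15 -34  69] [171 177 184] | 346 194 [-15  53   8] [244 246 249] | 
329 196 [43 25  4] [178 183 194] | 335 196 [ 11 -13  39] [169 174 171] | 338 196 [  1 -10  39] [173 177 178] | 341 196 [-10  -9  41] [161 168 167] | 346 196 [-18  43   6] [187 195 206] | 
329 198 [39 11  6] [162 165 174] | 335 198 [ 10 -14  31] [168 173 170] | 338 198 [ -1 -15  34] [168 176 172] | 341 198 [-11 -12  35] [174 177 174] | 346 198 [-21  31   6] [226 231 237] | 
329 200 [36  0  5] [170 176 185] | 335 200 [  9 -16  23] [167 173 171] | 338 200 [ -1 -15  26] [172 177 174] | 341 200 [-11  -9  24] [165 172 168] | 346 200 
[... 290 characters left out ...]
68 175 172] | 338 204 [ -3 -18   9] [167 174 171] | 341 204 [-13 -15  10] [163 169 167] | 346 204 [-30  -6   7] [248 248 248] | 
329 206 [ 26 -34   5] [167 170 180] | 335 206 [  5 -28   5] [160 165 170] | 338 206 [ -5 -24   5] [161 168 170] | 341 206 [-15 -20   5] [228 233 239] | 346 206 [-32 -12   3] [204 208 217] | 
329 208 [ 22 -48   7] [184 190 204] | 335 208 [  2 -38   5] [196 203 215] | 338 208 [ -9 -38   8] [246 247 250] | 341 208 [-18 -30   4] [248 248 248] | 346 208 [-35 -26   5] [248 248 248] | 
329 210 [ 19 -61   9] [249 249 249] | 335 210 [  0 -48   4] [248 248 248] | 338 210 [-11 -46   5] [247 247 247] | 341 210 [-21 -42   4] [247 247 247] | 346 210 [-37 -33   2] [247 247 247] |
```

Depth shows an upright body from z≈5 to 40 mm at stand y≈-15, which is the candle standing in the tray. The robot is clear of everything, so I'll hand the job in.

```bash
python3 -c "
from workcell import env
print(env.job_done())"
```

```text
the job is handed in; nothing more can be done
None
```

I handed the job in with the tray home against the back bar, the mould upside down, and the candle standing in the tray under it by my last depth reading; no verdict came back, and I did not re-measure the bystanders.

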